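# Release the channel key that was left latched

## Robot

A 7-joint arm with a two-finger parallel gripper is mounted at the origin on a cart in front of the work surface, level with it; the furniture and walls round the work are solid. World frame = base frame: x ahead of the robot, y to its left, z up, the work surface at z = 0. Lengths are in m, angles in rad, forces in N, time in s.
With the tool pointing down it reaches from about 0.425 to 0.95 m from the base axis. Payload 16.7 kg.
Tool frame: the origin (TCP) lies at the very end of the fingers, on their centre line; the grasp point (between the pads) lies 19 mm behind it; z points along the fingers, y is the direction in which the jaws open and shut (so a half turn about z gives the same grasp; the last joint's range is limited). The gripper opens to 94 mm and grips with 3 to 60 N. Pads are 16 mm wide; open, the fingers measure 119 mm over their backs; the gripper's body (75 mm by 177 mm) begins 78 mm behind the grasp point.
Start: joints at [-1.381, 0.426, 0.074, 1.606, -0.034, 1.111, -0.067], TCP at [0.225, 0.636, 0.205] pointing down, gripper open.
Joint ranges: [-2.85, 2.85], [-0.5, 2.14], [-1.23, 1.37], [0.21, 2.46], [-1.02, 4.16], [0.16, 2.05], [-2.73, 2.73]. Speed limits (rad/s): [1.89, 1.89, 2.39, 2.39, 3.01, 3.01, 3.01].

## Interface

Orientations are given as [roll, pitch, yaw] about the fixed x, y, z axes, in that order (R = Rz(yaw) Ry(pitch) Rx(roll)).
In Python, from cell import read_state, camera, get_calibration, close_job, spot_in, masks_of gives the robot as it stands.
- The arm moves only by the tool jog_arm, never from a script. Its argument "increments" is a list of rows, each a list of 7 numbers: the shift along the world's x, y, z in mm, then the turn, a rotation vector about the world's x, y, z in rad, then the gripper's target within -1 to 1 (fully open at 1, half-way at 0, shut at -1). In form: [[dx, dy, dz, wx, wy, wz, jaw], ...]. A call has 1 to 10 rows; each row is the pose to reach, as a shift and turn from the pose commanded when the call began; what a row does not reach only later rows make up. A row lasts 1/10 s, in which the tool goes at most 50 mm and 8.59 degrees, less where a joint would pass 70% of its speed; a pose out of reach is approached as far as the arm can. A call with a gripper value outside its range is refused whole. The fingers move at their own pace and stop on an object; "force" is the grip in N (left out, the last holds). Time passes only in rows, so rows that repeat a pose let the fingers close. It gives the time, the measured TCP pose, the force and the opening at its end, in the units of the state.
- read_state(): the state, without advancing time (a new reading comes with each control period).
- camera(name): name is "scene" or "top" or "wrist"; returns the picture (400x640x3 uint8, red, green, blue); there is no depth.
- get_calibration(name): a dict with "fx", "fy", "cx", "cy" (pixels), "R" (3x3) and "t" (3): a world point X has camera coordinates R X + t. Camera axes: x right, y down, z forward; pixel columns grow to the right and rows downward; lengths in m; the calibration is good to about 2 mm. A picture is of the moment at which its call begins: read the wrist's pose just before it. get_calibration takes no time and is no camera call; for the wrist camera it gives the pose at the moment of the call.
- close_job(): hands the job in, once; it reports no verdict.
Trained networks look in the newest picture that a camera, given by its name, has taken for a name from the list of things; names that differ only in an ending like _2 or _b are one class to them, and where a whole thing is asked for, a point or a joint stands for the part that bears it (a point fixed in the world has none). Each returns a list of dicts, best first, with "confidence" (0 to 1); they miss things now and then, are a little off and sometimes report something else, mostly with a low value. They report only what shows in the picture. A call takes as long as a camera call.
- spot_in(camera, thing): "pixel" ([column, row] in pixels, amid what is visible of it).
- masks_of(camera, thing): "mask" (400x640 bool, what is visible of it) and "pixel" ([column, row] in pixels, amid what is visible of it).
The state is a dict: "clock": time; "qpos": joint angles; "joint_velocities": joint speeds; "joint_torque": joint torques, N m; "tcp_pos": TCP position; "tool_rot": TCP orientation; "force": force on the tool from outside, world axes, zero at the start; "wrist_torque": the same for the moment, N m; "finger_gap": opening from 0.0 (shut) to 1.0 (fully open).
Only numpy, scipy, OpenCV 4.12 (cv2) and the standard library are available. Lean on these libraries where they do the work, as an engineer would, in place of code of your own. Each camera call takes 0.05 s, during which the arm holds its last target.

## Task

One of the four identical keys on the white switch box has been left latched down. With the fingertips, tap the keys lightly one after another from left to right, all four, to find the one that sits low and does not give, without releasing it yet; then press that key firmly so that it pops up again and all four stand up. Do not push a free key further than a light tap does, lift nothing, and leave the things lying round the box where they are.

Things in the scene. Friction and masses are not known exactly. Their poses are not given: they have to be found in the camera images.
- switch_box: white switch box, 92 x 234 x 40 mm, fixed, with four identical keys in a row on its flat top. Origin: centre of its underside, on the worktop; x points to its back (away from the robot), y along the row to the left, z up. Keys are centred at y = +75, +25, -25, -75 mm, x = 0, in this frame. Cap sides stand 24 mm apart.
- key_1: the leftmost of the four like keys: grey cap 26 x 26 mm, white dot. Origin: centre of its top, moves with it; axes as the box. FREE: top 58 mm above the worktop, springs down up to 12 mm, 1.5 N to start, +0.5 N per mm. LATCHED (one of the four, varies): top at 52 mm, gives only above 4.5 N; pressed to 49 mm or lower (6 N; bottom 46 mm, 7.5 N) its catch lets go and it rises to 58 mm as the finger withdraws.
- key_2: the second from the left of the four like keys: grey cap 26 x 26 mm, white dot. Origin: centre of its top, moves with it; axes as the box. FREE: top 58 mm above the worktop, springs down up to 12 mm, 1.5 N to start, +0.5 N per mm. LATCHED (one of the four, varies): top at 52 mm, gives only above 4.5 N; pressed to 49 mm or lower (6 N; bottom 46 mm, 7.5 N) its catch lets go and it rises to 58 mm as the finger withdraws.
- key_3: the third from the left of the four like keys: grey cap 26 x 26 mm, white dot. Origin: centre of its top, moves with it; axes as the box. FREE: top 58 mm above the worktop, springs down up to 12 mm, 1.5 N to start, +0.5 N per mm. LATCHED (one of the four, varies): top at 52 mm, gives only above 4.5 N; pressed to 49 mm or lower (6 N; bottom 46 mm, 7.5 N) its catch lets go and it rises to 58 mm as the finger withdraws.
- key_4: the rightmost of the four like keys: grey cap 26 x 26 mm, white dot. Origin: centre of its top, moves with it; axes as the box. FREE: top 58 mm above the worktop, springs down up to 12 mm, 1.5 N to start, +0.5 N per mm. LATCHED (one of the four, varies): top at 52 mm, gives only above 4.5 N; pressed to 49 mm or lower (6 N; bottom 46 mm, 7.5 N) its catch lets go and it rises to 58 mm as the finger withdraws.
- petri_1: closed petri dish, 66 mm across, 16 mm high, loose, beside the left end of the box; bystander. Origin: centre of its underside.
- tape_roll: green tape roll lying flat, 66 mm across, 19 mm high, loose, beside the right end of the box; bystander. Origin: centre of its underside.
- marker_1: marker pen, 132 mm long, 13 mm thick, loose, lying in front of the box; bystander. Origin: centre of its underside.
- forceps: steel forceps, 137 mm long, 9 mm high, loose, lying in front of the box; bystander. Origin: centre of its underside.

How it is judged:
By the outcome, as a careful person would: the job done as asked, in the order asked, and still so for the second after the job is handed in, with the robot touching nothing.
It also fails if it takes over 51 s, if anything falls off the work surface, if the arm or the gripper's body presses on something with over 40 N, if the wrist force passes 120 N, or if a joint passes its speed limit or range.

## Working session

There is one attempt and no reset: what is moved stays moved. The work goes in short steps, Python scripts to look and compute and a tool call to move; the robot and the scene stay as the last step left them, time stands still between calls to the robot, and variables do not carry over. Pictures are saved under pics/ and viewed, and the job is handed in when it is done.

Besides the shell and the picture viewer there is one more tool, called by a JSON object that holds its "api" and its "payload". jog_arm: Moves the arm, as the interface text tells. Its arguments: {"type":"object","properties":{"increments":{"type":"array","items":{"type":"array","items":{"type":"number"}}},"force":{"type":"number"}},"required":["increments"]}

```bash
mkdir -p pics; python3 - <<'E'
from cell import *
import cv2,numpy as np
s=read_state();print(s)
for n in("scene","top"):
    im=camera(n);cv2.imwrite(f"pics/{n}0.png",im[...,::-1])
    c=get_calibration(n);print(n,{k:np.round(v,4).tolist() for k,v in c.items()})
    for t in("switch_box","key_1"):
        for d in spot_in(n,t):print(t,d)
E
```

```text
{'clock': 0.0, 'qpos': array([-1.38050976,  0.426727  ,  0.07382504,  1.60661704, -0.03410517,
        1.11078617, -0.06713355]), 'joint_velocities': array([ 0.00121459, -0.00164266, -0.00068467,  0.00026359, -0.00069728,
       -0.00042813,  0.00051896]), 'joint_torque': array([ 1.65159727e-03, -9.35813785e+01,  3.66753034e+00, -4.54187930e+01,
       -4.86779935e-02,  2.03739654e-02,  1.23583864e-04]), 'tcp_pos': array([0.22483323, 0.63598588, 0.20477375]), 'tool_rot': array([-3.14031608e+00,  7.92103264e-05,  2.80176185e+00]), 'force': array([-0.02634946,  0.25296592,  0.35214911]), 'wrist_torque': array([-0.02601346, -0.01004542, -0.0387769 ]), 'finger_gap': 1.0011467624576929}
scene {'fx': 465.422, 'fy': 465.422, 'cx': 316.6017, 'cy': 190.6294, 'R': [[-0.5983, -0.8012, 0.0043], [-0.4876, 0.3598, -0.7955], [0.6358, -0.4781, -0.6059]], 't': [0.3523, 0.3179, 0.6649]}
switch_box {'pixel': [304.2, 219.7], 'confidence': 0.58}
key_1 {'pixel': [297.8, 208.4], 'confidence': 0.74}
key_1 {'pixel': [339.4, 196.8], 'confidence': 0.72}
key_1 {'pixel': [275.7, 216.4], 'confidence': 0.68}
key_1 {'pixel': [321.0, 203.2], 'confidence': 0.44}
key_1 {'pixel': [306.2, 261.9], 'confidence': 0.26}
top {'fx': 487.7344, 'fy': 487.7344, 'cx': 317.8829, 'cy': 201.4596, 'R': [[0.1078, -0.9942, 0.0012], [-0.9692, -0.1054, -0.2226], [0.2214, 0.0229, -0.9749]], 't': [-0.0021, 0.5351, 0.9826]}
switch_box {'pixel': [320.3, 199.4], 'confidence': 0.74}
key_1 {'pixel': [329.0, 196.9], 'confidence': 0.63}
key_1 {'pixel': [349.1, 207.4], 'confidence': 0.57}
key_1 {'pixel': [305.6, 193.5], 'confidence': 0.52}
key_1 {'pixel': [288.2, 186.7], 'confidence': 0.47}
```

View pics/top0.png

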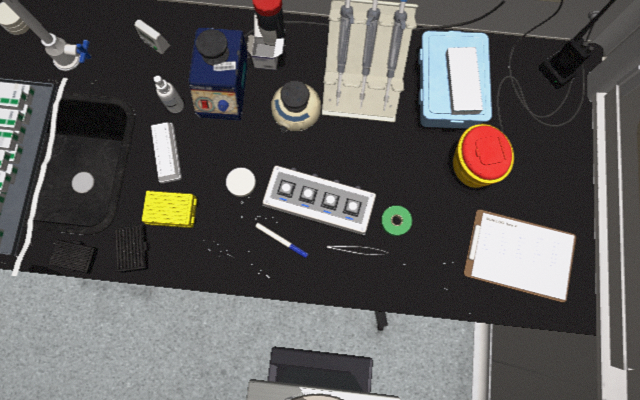

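View pics/scene0.png

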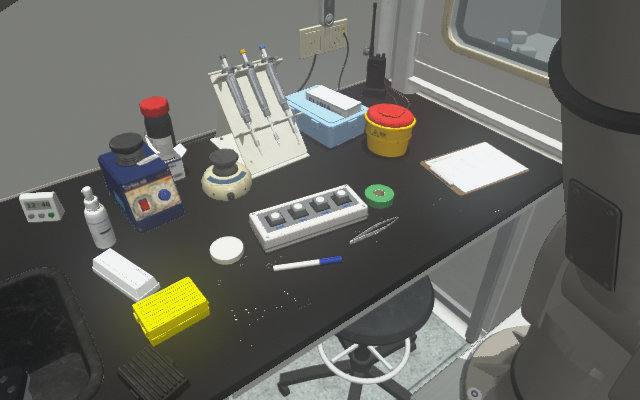

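```bash
cat > h.py <<'E'
from cell import *
import numpy as np
def bp(c,px,z):
    K=np.array([[c['fx'],0,c['cx']],[0,c['fy'],c['cy']],[0,0,1]]);R=np.array(c['R']);t=np.array(c['t'])
    d=R.T@np.linalg.inv(K)@np.array([px[0],px[1],1]);o=-R.T@t
    return o+d*(z-o[2])/d[2]
E
python3 - <<'E'
from h import *
for n,P in(("top",[[329.0,196.9],[349.1,207.4],[305.6,193.5],[288.2,186.7]]),("scene",[[297.8,208.4],[339.4,196.8],[275.7,216.4],[321,203.2]])):
    for p in P:print(n,p,bp(get_calibration(n),p,.058).round(4))
E
```

```text
top [329.0, 196.9] [0.5453 0.0331 0.058 ]
top [349.1, 207.4] [ 0.527 -0.012  0.058]
top [305.6, 193.5] [0.5474 0.0839 0.058 ]
top [288.2, 186.7] [0.5583 0.1229 0.058 ]
scene [297.8, 208.4] [0.5439 0.0811 0.058 ]
scene [339.4, 196.8] [ 0.5236 -0.0101  0.058 ]
scene [275.7, 216.4] [0.5494 0.1303 0.058 ]
scene [321, 203.2] [0.5294 0.0335 0.058 ]
```

```bash
python3 - <<'E'
import cv2,numpy as np
a=cv2.imread("pics/top0.png")[150:250,240:400];a=cv2.resize(a,None,fx=5,fy=5,interpolation=cv2.INTER_CUBIC);cv2.imwrite("pics/topz.png",a)
a=cv2.imread("pics/scene0.png")[170:260,235:385];a=cv2.resize(a,None,fx=5,fy=5,interpolation=cv2.INTER_CUBIC);cv2.imwrite("pics/scz.png",a)
E
```

```text
(no output)
```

View pics/topz.png

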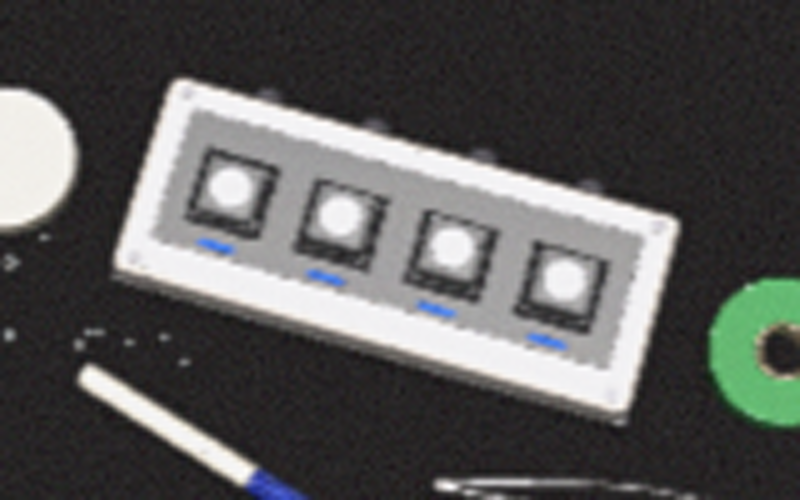

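View pics/scz.png

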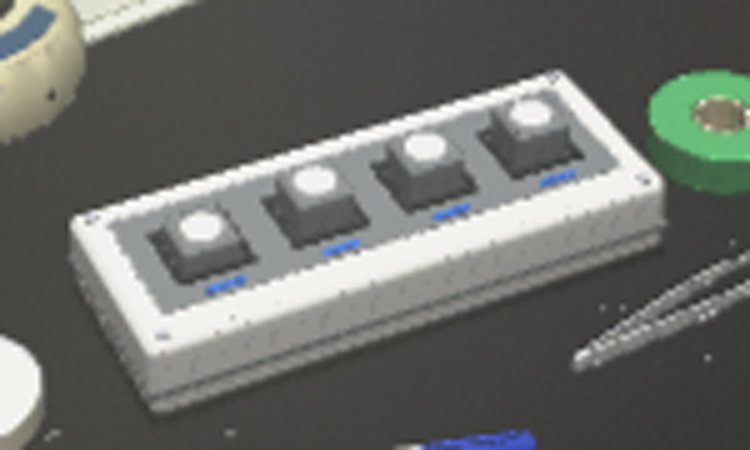

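The dots are at top zoom pixels (231,188), (342,218), (453,248), (565,279) and scene zoom pixels (200,226), (314,182), (425,147), (531,114). I'll refine these and fit the box pose.

```bash
python3 - <<'E'
from h import *
import cv2
from scipy.optimize import least_squares
T=[(231,188),(342,218),(453,248),(565,279)];S=[(200,226),(314,182),(425,147),(531,114)]
def ref(n,zp,off):
    im=cv2.imread(f"pics/{n}0.png",0).astype(float);out=[]
    for p in zp:
        c=np.array([(p[0]+.5)/5-.5+off[0],(p[1]+.5)/5-.5+off[1]])
        x0,y0=np.round(c).astype(int);ys,xs=np.mgrid[y0-4:y0+5,x0-4:x0+5]
        w=np.clip(im[y0-4:y0+5,x0-4:x0+5]-195,0,None);w*=((xs-c[0])**2+(ys-c[1])**2<36)
        out.append([(w*xs).sum()/w.sum(),(w*ys).sum()/w.sum()]);print(n,c.round(2),np.round(out[-1],2))
    return np.array(out)
t=ref("top",T,(240,150));s=ref("scene",S,(235,170))
ct,cs=get_calibration("top"),get_calibration("scene")
def pr(c,X):
    q=np.array(c['R'])@X+c['t'];return np.array([c['fx']*q[0]/q[2]+c['cx'],c['fy']*q[1]/q[2]+c['cy']])
ky=[.075,.025,-.025,-.075]
def f(v,low,full=False):
    x,y,a=v[:3];r=[]
    for i in range(4):
        X=np.array([x-np.sin(a)*ky[i],y+np.cos(a)*ky[i],.052 if i==low else .058])
        r+=list(pr(ct,X)+[v[3],v[4]]-t[i])+list(pr(cs,X)+[v[5],v[6]]-s[i])
    return np.array(r+list(v[3:]*.5))
for low in range(4):
    o=least_squares(f,[.54,.06,0,0,0,0,0],args=(low,));print(low,o.cost.round(3),o.x.round(4))
v=least_squares(f,[.54,.06,0,0,0,0,0],args=(0,)).x
for k in ky:print(np.round([v[0]-np.sin(v[2])*k,v[1]+np.cos(v[2])*k],4))
print("box end",ct['t'])
E
```

```text
top [285.8 187.2] [285.66 187.04]
top [308.  193.2] [307.58 192.73]
top [330.2 199.2] [330.03 199.02]
top [352.6 205.4] [352.45 205.52]
scene [274.6 214.8] [274.78 214.95]
scene [297.4 206. ] [297.32 205.36]
scene [319.6 199. ] [319.37 198.57]
scene [340.8 192.4] [340.39 191.62]
0 0.28 [ 0.5459  0.0538 -0.1728 -0.5936  0.2428  0.2331 -0.8924]
1 6.044 [ 0.5456  0.0539 -0.1606 -0.4777  0.1391  0.2469 -0.9905]
2 4.998 [ 0.5453  0.0542 -0.1495 -0.3356  0.0316  0.276  -1.1009]
3 4.407 [ 0.545   0.0544 -0.1396 -0.1899 -0.0738  0.307  -1.2106]
[0.5588 0.1277]
[0.5502 0.0784]
[0.5416 0.0292]
[ 0.533  -0.0201]
box end [-0.0021136   0.5351365   0.98255635]
```

The dots fit best with key_1 low (residual cost 0.28, against 4.4 or more for the others). Next I'll move above key_1 with the gripper shut, staying high.

{"api": "jog_arm", "payload": {"increments": [[40,-60,0,0,0,0.02,-1],[75,-110,0,0,0,0.05,-1],[110,-165,0,0,0,0.08,-1],[145,-215,0,0,0,0.1,-1],[175,-265,0,0,0,0.12,-1],[210,-320,0,0,0,0.14,-1],[245,-370,0,0,0,0.168,-1],[280,-425,0,0,0,0.168,-1],[310,-475,0,0,0,0.168,-1],[334,-508,0,0,0,0.168,-1]], "force": 20}}

```text
clock: 1.3
tcp_pos: [0.5004, 0.2168, 0.2058]
tool_rot: [3.141, 0.0, 2.97]
force: [0.3, -0.0, -0.1]
finger_gap: 0.186
```

{"api": "jog_arm", "payload": {"increments": [[0,0,0,0,0,0,-1],[0,0,-20,0,0,0,-1],[0,0,-45,0,0,0,-1],[0,0,-70,0,0,0,-1],[0,0,-85,0,0,0,-1],[0,0,-85,0,0,0,-1],[0,0,-85,0,0,0,-1]]}}

```text
clock: 2.0
tcp_pos: [0.4997, 0.2188, 0.1208]
tool_rot: [-3.141, -0.0, 2.97]
force: [-0.6, -0.1, -1.1]
finger_gap: 0.004
```

```bash
python3 - <<'E'
from h import *
import cv2
s=read_state();print(s['clock'],s['tcp_pos'],s['tool_rot'],s['force'],s['finger_gap'])
for n in("wrist","top","scene"):
    im=camera(n);cv2.imwrite(f"pics/{n}1.png",im[...,::-1])
c=get_calibration("wrist");print({k:np.round(v,4).tolist() for k,v in c.items()})
R=np.array(c['R'])
for i,(X) in enumerate([(.5588,.1277,.052),(.5502,.0784,.058),(.5416,.0292,.058),(.533,-.0201,.058)]):
    q=R@X+c['t'];print(i+1,c['fx']*q[0]/q[2]+c['cx'],c['fy']*q[1]/q[2]+c['cy'])
print(read_state()['force'])
E
```

```text
2.0 [0.49970846 0.21879676 0.12083693] [-3.14142380e+00 -1.12771249e-04  2.96983643e+00] [-0.55291285 -0.13143114 -1.13002089] 0.0038107551296579383
{'fx': 280.5193, 'fy': 280.5193, 'cx': 318.6068, 'cy': 201.1551, 'R': [[0.1722, 0.9851, 0.0022], [0.9445, -0.1658, 0.2835], [0.2796, -0.0467, -0.959]], 't': [-0.3033, -0.4427, 0.1814]}
1 237.86258868509952 279.4930205301041
2 185.28729493467102 282.934985764605
3 134.44077601674124 283.0002621261676
4 83.45862264470469 283.08106729827404
[0.33594917 0.17708086 0.08215421]
```

View pics/wrist1.png

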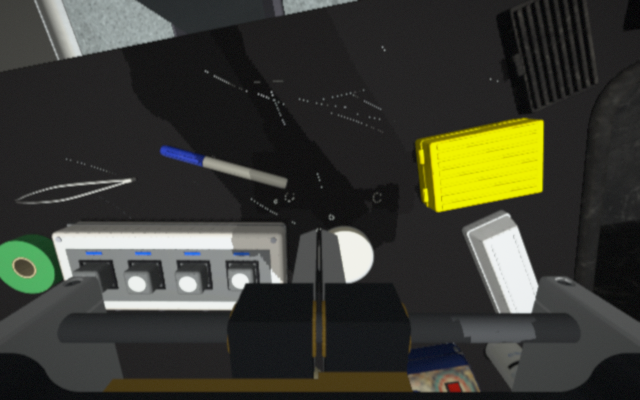

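View pics/scene1.png

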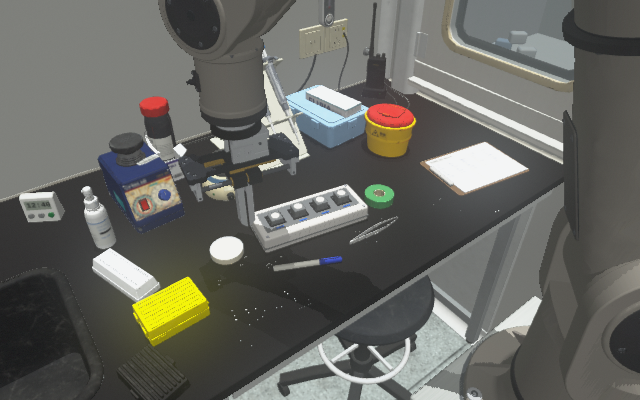

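The wrist picture shows the dots at about (239,281), (188,283), (138,283) and (88,283), within a few px of the predictions. The arm is short of key_1, so I'll move on to it.

{"api": "jog_arm", "payload": {"increments": [[20,-30,0,0,0,0,-1],[40,-60,0,0,0,0,-1],[59,-90,0,0,0,0,-1],[59,-90,-15,0,0,0,-1],[59,-90,-35,0,0,0,-1],[59,-90,-45,0,0,0,-1],[59,-90,-45,0,0,0,-1],[59,-90,-45,0,0,0,-1]]}}

```text
clock: 2.95
tcp_pos: [0.5589, 0.1289, 0.0761]
tool_rot: [3.141, 0.0, 2.97]
force: [0.5, 0.9, -0.2]
finger_gap: 0.003
```

```bash
cat > look.py <<'E'
from h import *
import cv2,sys
k=sys.argv[1]
s=read_state();print(s['clock'],s['tcp_pos'].round(5),s['force'].round(2))
F=[]
for n in("wrist","top","scene"):
    im=camera(n)[...,::-1];F.append(read_state()['force'][2])
    if n=="top": im=cv2.resize(im[130:250,230:410],None,fx=3,fy=3)
    if n=="scene": im=cv2.resize(im[130:260,220:400],None,fx=4,fy=4,interpolation=cv2.INTER_CUBIC)
    cv2.imwrite(f"pics/{n}{k}.png",im)
print(np.round(F,2),read_state()['tcp_pos'].round(5))
E
python3 look.py a
```

```text
2.95 [0.55893 0.1289  0.07614] [ 0.54  0.89 -0.16]
[ 0.32  0.11 -0.21] [0.55914 0.12895 0.07636]
```

View pics/scenea.png

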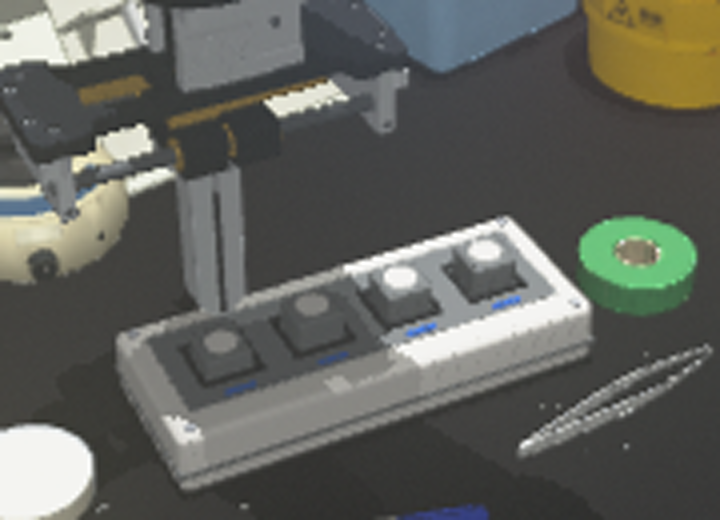

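View pics/wrista.png

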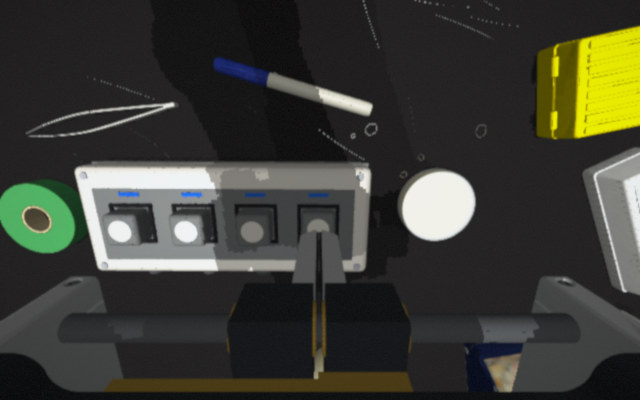

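The fingertips are centred over key_1. I'll lower in stages.

{"api": "jog_arm", "payload": {"increments": [[0,0,-10,0,0,0,-1],[0,0,-16,0,0,0,-1],[0,0,-18,0,0,0,-1],[0,0,-20,0,0,0,-1],[0,0,-20,0,0,0,-1],[0,0,-20,0,0,0,-1]]}}

```text
clock: 3.7
tcp_pos: [0.5587, 0.1286, 0.0555]
tool_rot: [-3.142, 0.0, 2.97]
force: [-0.5, 0.0, -0.6]
finger_gap: 0.006
```

```bash
python3 look.py b
```

```text
3.7 [0.55874 0.12859 0.05552] [-0.5   0.04 -0.64]
[-0.3   0.73 -0.4 ] [0.55875 0.12865 0.05564]
```

View pics/sceneb.png

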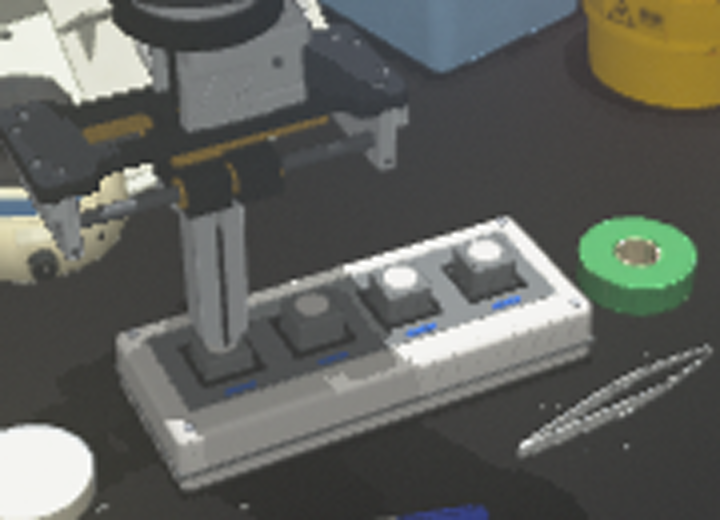

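There is no force at 55.6 mm, so key_1 is not up. I'll go on in 1 mm steps.

{"api": "jog_arm", "payload": {"increments": [[0,0,-1,0,0,0,-1],[0,0,-2,0,0,0,-1],[0,0,-2.5,0,0,0,-1],[0,0,-2.5,0,0,0,-1],[0,0,-2.5,0,0,0,-1]]}}

```text
clock: 4.35
tcp_pos: [0.5587, 0.1286, 0.053]
tool_rot: [-3.142, -0.0, 2.97]
force: [0.6, 0.9, 0.2]
finger_gap: 0.006
```

{"api": "jog_arm", "payload": {"increments": [[0,0,-0.7,0,0,0,-1],[0,0,-0.7,0,0,0,-1],[0,0,-0.7,0,0,0,-1]]}}

```text
clock: 4.65
tcp_pos: [0.5587, 0.1287, 0.0524]
tool_rot: [3.142, 0.0, 2.97]
force: [-0.7, 0.2, 2.4]
finger_gap: 0.003
```

{"api": "jog_arm", "payload": {"increments": [[0,0,0,0,0,0,-1],[0,0,0,0,0,0,-1]]}}

```text
clock: 4.85
tcp_pos: [0.5588, 0.1286, 0.0524]
tool_rot: [3.142, 0.0, 2.97]
force: [-0.6, 0.2, 4.0]
finger_gap: 0.002
```

```bash
python3 look.py c
```

```text
4.85 [0.55875 0.12864 0.05236] [-0.58  0.23  4.02]
[3.07 4.66 4.81] [0.55872 0.12865 0.05232]
```

Contact is at 52.4 mm, it resists at 4 N or more, and it doesn't give, so key_1 is the latched one. I'll lift off without releasing it and tap key_2.

{"api": "jog_arm", "payload": {"increments": [[0,0,4,0,0,0,-1],[0,0,20,0,0,0,-1],[-4,-25,20,0,0,0,-1],[-8.6,-49.3,20,0,0,0,-1],[-8.6,-49.3,20,0,0,0,-1],[-8.6,-49.3,10,0,0,0,-1],[-8.6,-49.3,7,0,0,0,-1],[-8.6,-49.3,5,0,0,0,-1],[-8.6,-49.3,4,0,0,0,-1],[-8.6,-49.3,4,0,0,0,-1]]}}

```text
clock: 6.0
tcp_pos: [0.55, 0.0799, 0.0561]
tool_rot: [3.142, -0.0, 2.97]
force: [-1.3, 0.9, 2.4]
finger_gap: 0.006
```

```bash
python3 look.py d
```

```text
6.0 [0.54996 0.0799  0.05609] [-1.26  0.86  2.44]
[3.52 3.25 2.02] [0.5502  0.07958 0.0564 ]
```

View pics/scened.png

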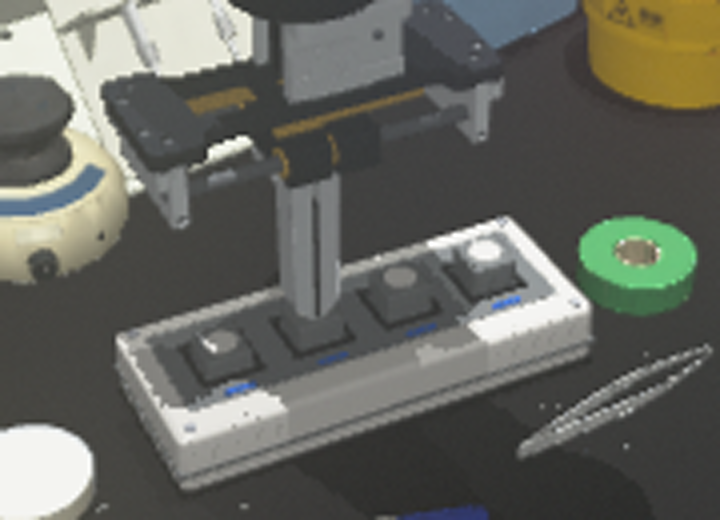

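View pics/wristd.png

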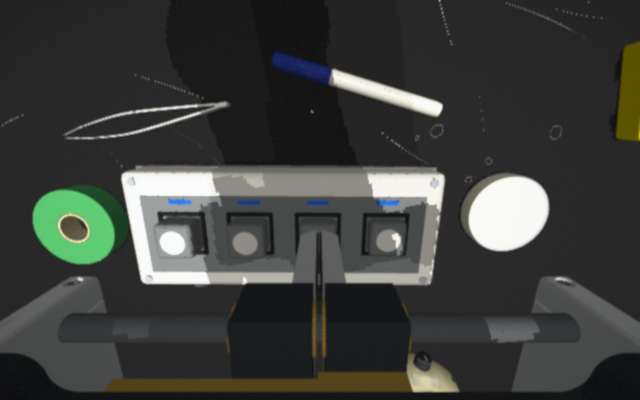

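Key_2 touches near 58 mm and gives about 2 mm at about 2.5 N, so it is free. Keys 3 and 4 get the same tap, with a settling row at the end.

{"api": "jog_arm", "payload": {"increments": [[0,0,6,0,0,0,-1],[0,0,16,0,0,0,-1],[-4,-25,16,0,0,0,-1],[-8.6,-49.3,16,0,0,0,-1],[-8.6,-49.3,16,0,0,0,-1],[-8.6,-49.3,6,0,0,0,-1],[-8.6,-49.3,3,0,0,0,-1],[-8.6,-49.3,1,0,0,0,-1],[-8.6,-49.3,0,0,0,0,-1],[-8.6,-49.3,0,0,0,0,-1]]}}

```text
clock: 7.15
tcp_pos: [0.5414, 0.0306, 0.0561]
tool_rot: [3.142, -0.0, 2.971]
force: [-0.5, 2.0, 1.8]
finger_gap: 0.006
```

```bash
python3 look.py e
```

```text
7.15 [0.54145 0.03065 0.05615] [-0.46  1.95  1.84]
[2.16 2.67 2.26] [0.54157 0.03027 0.05641]
```

View pics/wriste.png

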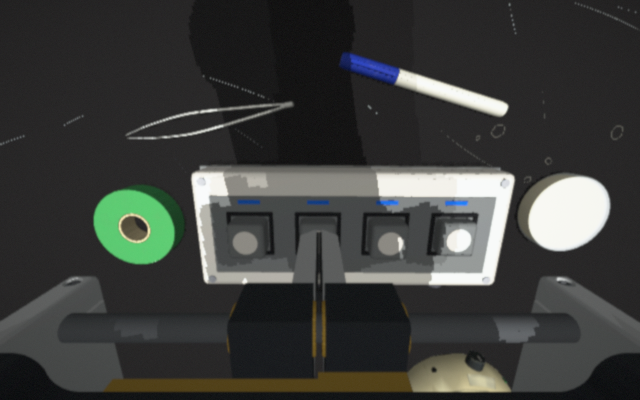

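Key_3 gives at about 2.3 N too, so it is free. Key_4 next.

{"api": "jog_arm", "payload": {"increments": [[0,0,6,0,0,0,-1],[0,0,16,0,0,0,-1],[-4,-25,16,0,0,0,-1],[-8.6,-49.3,16,0,0,0,-1],[-8.6,-49.3,16,0,0,0,-1],[-8.6,-49.3,6,0,0,0,-1],[-8.6,-49.3,3,0,0,0,-1],[-8.6,-49.3,1,0,0,0,-1],[-8.6,-49.3,0,0,0,0,-1],[-8.6,-49.3,0,0,0,0,-1]]}}

```text
clock: 8.3
tcp_pos: [0.5328, -0.0187, 0.0561]
tool_rot: [3.142, -0.0, 2.97]
force: [-1.1, 1.3, 2.6]
finger_gap: 0.006
```

```bash
python3 look.py f
```

```text
8.3 [ 0.53281 -0.01871  0.05612] [-1.07  1.33  2.56]
[2.79 1.84 2.74] [ 0.53297 -0.01902  0.05639]
```

View pics/wristf.png

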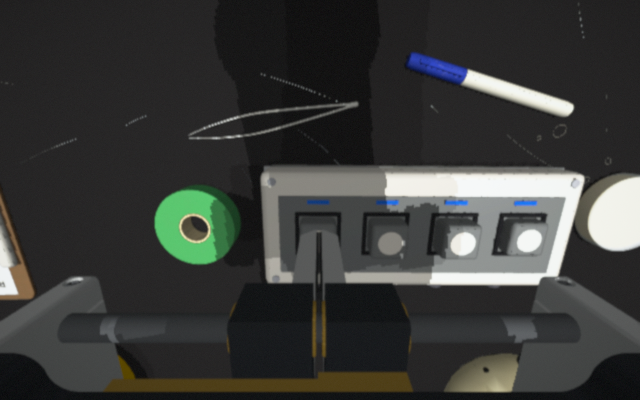

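Key_4 is free as well. All four have been tapped, and only key_1 is low and rigid, so I'll go back over key_1.

{"api": "jog_arm", "payload": {"increments": [[0,0,6,0,0,0,-1],[0,0,20,0,0,0,-1],[8,45,20,0,0,0,-1],[16,92,20,0,0,0,-1],[25.8,148,20,0,0,0,-1],[25.8,148,20,0,0,0,-1],[25.8,148,20,0,0,0,-1],[25.8,148,10,0,0,0,-1],[25.8,148,0,0,0,0,-1],[25.8,148,0,0,0,0,-1]]}}

```text
clock: 9.45
tcp_pos: [0.5576, 0.1269, 0.0547]
tool_rot: [-3.14, -0.002, 2.968]
force: [-0.6, -0.3, -0.4]
finger_gap: 0.004
```

{"api": "jog_arm", "payload": {"increments": [[0,0,-3,0,0,0,-1],[0,0,-5,0,0,0,-1],[0,0,-7,0,0,0,-1],[0,0,-8,0,0,0,-1],[0,0,-8.5,0,0,0,-1],[0,0,-8.5,0,0,0,-1],[0,0,-8.5,0,0,0,-1]]}}

```text
clock: 10.15
tcp_pos: [0.5587, 0.1279, 0.0481]
tool_rot: [-3.141, 0.0, 2.969]
force: [-2.3, -3.6, 6.3]
finger_gap: 0.003
```

{"api": "jog_arm", "payload": {"increments": [[0,0,-0.8,0,0,0,-1],[0,0,-0.8,0,0,0,-1],[0,0,-0.8,0,0,0,-1]]}}

```text
clock: 10.45
tcp_pos: [0.5587, 0.1279, 0.0473]
tool_rot: [-3.141, 0.0, 2.969]
force: [-3.1, -3.9, 7.4]
finger_gap: 0.003
```

{"api": "jog_arm", "payload": {"increments": [[0,0,4,0,0,0,-1],[0,0,10,0,0,0,-1],[0,0,40,0,0,0,-1],[0,0,80,0,0,0,-1],[-10,50,110,0,0,0,-1],[-20,100,130,0,0,0,-1],[-30,150,130,0,0,0,-1],[-40,200,130,0,0,0,-1],[-40,200,130,0,0,0,-1],[-40,200,130,0,0,0,-1]]}}

```text
clock: 11.45
tcp_pos: [0.5174, 0.3317, 0.1769]
tool_rot: [3.141, -0.0, 2.974]
force: [0.1, -0.6, 0.2]
finger_gap: 0.003
```

```bash
python3 look.py g; python3 - <<'E'
from h import *
import cv2
for n in("top","scene"):
    cv2.imwrite(f"pics/{n}9.png",camera(n)[...,::-1])
a=cv2.imread("pics/top0.png").astype(int);b=cv2.imread("pics/top9.png").astype(int)
E
```

```text
11.45 [0.51743 0.33165 0.17688] [ 0.08 -0.63  0.21]
[-0.96  0.21  0.13] [0.51919 0.32706 0.17691]
```

View pics/sceneg.png

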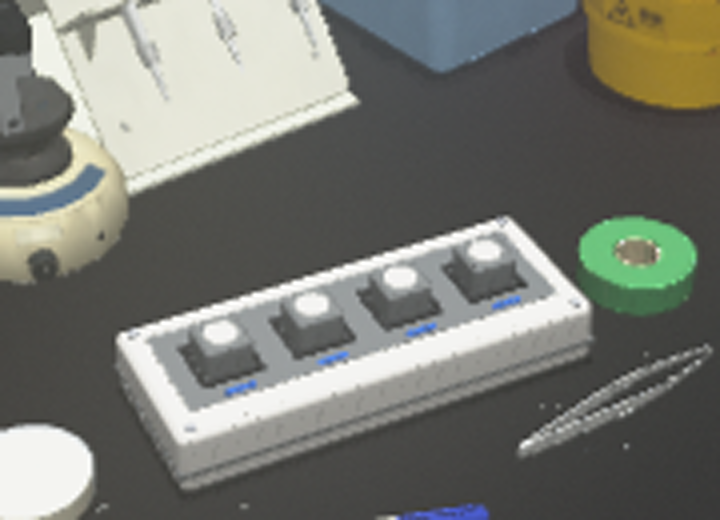

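View pics/top9.png

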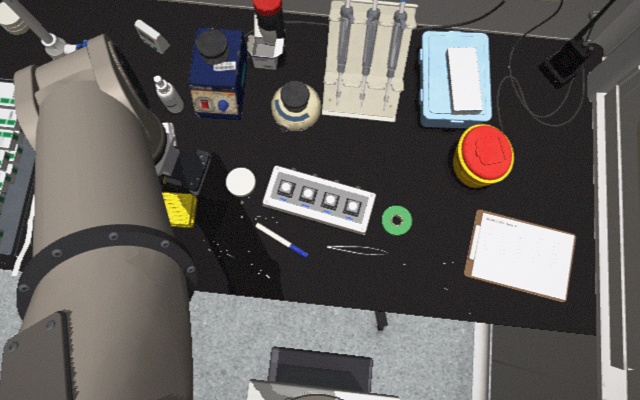

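Key_1's dot has moved up in the scene view to about (220,334) in the crop, in line with the other three. The bystanders look unmoved. I'll check numerically before handing in.

```bash
python3 - <<'E'
from h import *
import cv2
for n,P in(("scene",[(274.8,214),(297.3,205.4),(319.4,198.6),(340.4,191.6)]),("top",[(285.7,187),(307.6,192.7),(330,199),(352.4,205.5)])):
    for p in P:
        o=[]
        for k in "09":
            im=cv2.imread(f"pics/{n}{k}.png",0).astype(float);x,y=int(round(p[0])),int(round(p[1]))
            ys,xs=np.mgrid[y-4:y+5,x-4:x+5];w=np.clip(im[y-4:y+5,x-4:x+5]-195,0,None);o.append([(w*xs).sum()/w.sum(),(w*ys).sum()/w.sum()])
        print(n,np.round(np.subtract(o[1],o[0]),2))
ct=get_calibration("scene");R=np.array(ct['R'])
pr=lambda X:(lambda q:np.array([ct['fx']*q[0]/q[2],ct['fy']*q[1]/q[2]]))(R@X+ct['t'])
print("expected for 6mm",pr(np.array([.5588,.1277,.058]))-pr(np.array([.5588,.1277,.052])))
a=cv2.imread("pics/top0.png").astype(int);b=cv2.imread("pics/top9.png").astype(int)
d=np.abs(a-b).max(2)
for nm,(x,y,r) in dict(petri=(240,182,18),tape=(397,220,18),forceps=(357,250,32),marker=(282,240,28)).items(): print(nm,(d[y-r:y+r,x-r:x+r]>60).sum())
close_job()
E
```

```text
scene [-0.17 -2.29]
scene [-0.01 -0.  ]
scene [-0.01  0.01]
scene [ 0.   -0.03]
top [-0.2  -0.66]
top [ 0.01 -0.02]
top [-0.01  0.02]
top [-0.02 -0.01]
expected for 6mm [-0.15295103 -2.30546795]
petri 0
tape 0
forceps 0
marker 0
the job is handed in; nothing more can be done
```

The latched key was key_1, the leftmost. It has popped up again, all four keys now stand up, and the job is handed in.

- **Tapping:** I tapped all four keys from left to right. Key_1 sat low, at about 52 mm, and did not give. While I held the tap, the force on it drifted up to about 4.8 N, slightly above the 4.5 N at which it starts to give. The fingertips stayed at 52.3 mm, well above the 49 mm release point. Keys 2, 3 and 4 each gave about 2 mm at roughly 2–3.5 N, so they were free.
- **Pressing:** I pressed key_1 down to about 47.3 mm at 7.4 N, then lifted off and moved clear.
- **Last checks:** In the scene camera, key_1's dot moved 2.29 px up, against 2.31 px expected for a 6 mm rise. The other three dots moved 0.03 px or less. The top camera shows no change at the petri dish, tape roll, marker or forceps. I took the last pictures about 11.5 s in, with the fingers clear of everything. No check failed or disagreed.

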